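Find the ballasted boilers by weight

ROBOT

A 7-joint arm with a two-finger parallel gripper is mounted at the origin on the work surface. World frame = base frame: x ahead of the robot, y to its left, z up, the work surface at z = 0. Lengths are in m, angles in rad, forces in N, time in s.
With the tool pointing down it reaches from about 0.425 to 0.825 m from the base axis. Payload 3.6 kg.
Tool frame: the origin (TCP) lies at the very end of the fingers, on their centre line; the grasp point (between the pads) lies 19 mm behind it (bot.pinch_z is the distance from the TCP to the grasp point, in m); z points along the fingers, y is the line along which they close (so a half turn about z gives the same grasp; the last joint's range is limited). The gripper opens to 85 mm and grips with 20 to 120 N. Pads are 22 mm wide; open, the fingers measure 114 mm over their backs; the gripper's body (76 mm by 85 mm) begins 54 mm behind the grasp point. The pads swing forward as they close: fully open they stand 13 mm farther back than shut.
Start: joints at [1.248, 0.615, -0.013, 1.423, 0.008, 1.103, -0.04], TCP at [0.19, -0.622, 0.231] pointing down, gripper open.
Joint ranges: [-3.12, 3.12], [-0.3, 2.06], [-1.34, 1.32], [0.26, 2.42], [-1.36, 4.5], [0.01, 1.98], [-2.84, 2.84]. Speed limits (rad/s): [2.79, 2.79, 3.14, 3.14, 3.14, 3.14, 3.14].

INTERFACE

Orientations are given as [roll, pitch, yaw] about the fixed x, y, z axes, in that order (R = Rz(yaw) Ry(pitch) Rx(roll)).
In Python, from cell import bot gives the robot as it stands. Calls block until the motion is done:
- bot.movep(position, orientation): joint-space move of the TCP to a pose.
- bot.movel(position, rot=None, speed=0.15, until_force=None): straight line of the TCP; rot=None keeps the orientation; speed is the mean speed in m/s. With until_force (N) it stops when the force on the tool has changed by that much, and returns True; else False.
- bot.move_joints(angles): joint-space move.
- bot.command_gripper(opening, grasp_force=None): finger opening in m; grasp_force is the grip in N (None keeps the last); returns when the fingers have stopped.
- bot.pause(seconds).
- bot.inverse_kinematics(position, orientation): joint angles nearest the present ones, or None.
- bot.read_state(): the state.
- bot.camera(name): name is "side" or "top"; returns the picture (400x640x3 uint8, red, green, blue); there is no depth.
- bot.calibration(name): a dict with "mtx" (3x3 intrinsics, pixels), "extrinsics" (4x4, takes a point from world to camera coordinates). Camera axes: x right, y up, looking along -z (the intrinsics and any distortion apply to the point x, -y, -z); pixel columns grow to the right and rows downward; lengths in m; the calibration is good to about 2 mm. A picture is of the moment at which its call begins. calibration takes no time and is no camera call.
A pose or a line that the arm cannot do raises bot.PlanningError and nothing moves.
- bot.sign_off(): hands the job in; it is judged then, once.
Trained networks look in the newest picture that a camera, given by its name, has taken for a name from the list of things; names that differ only in an ending like _2 or _b are one class to them, and where a whole thing is asked for, a point or a joint stands for the part that bears it (a point fixed in the world has none). Each returns a list of dicts, best first, with "score" (0 to 1); they miss things now and then, are a little off and sometimes report something else, mostly with a low value. They report only what shows in the picture. A call takes as long as a camera call. They do not tell look-alikes from the thing itself.
- bot.masks_of(name, camera): "mask" (400x640 bool, what is visible of it).
- bot.mark_of(name, camera): "location" ([x, y, z] in m, in world coordinates, good to about 4 mm: a listed point, or the origin of a listed thing).
The state is a dict: "clock": time; "q": joint angles; "joint_velocities": joint speeds; "effort": joint torques, N m; "eef_pos": TCP position; "orientation": TCP orientation; "contact_force": force on the tool from outside, world axes, zero at the start; "torque": the same for the moment, N m; "opening": finger opening in m; "gripper_force": force on a finger pad.
Only numpy, scipy, OpenCV 4.12 (cv2) and the standard library are available. Lean on these libraries where they do the work, as an engineer would, in place of code of your own. Each camera call takes 0.05 s, during which the arm holds its last target. There are 200 camera calls.

TASK

Two of the four black locomotive boilers on the bench already have their ballast inside; the other two are still hollow and look exactly the same. Find the two heavy ones by feel and stand them, feet down, in the shallow grey tray, and leave the two hollow ones standing feet down on the bench outside it. Set the boilers down rather than dropping them, and leave the paint tins, tools and yellow locomotive where they are.

Things in the scene. Friction and masses are not known exactly. Their poses are not given: they have to be found in the camera images.
- boiler_a: one of four alike black model boilers: lying cylinder, 36 mm diameter, 110 mm long, axis 22 mm above the underside, on two feet 30 mm wide; on top a chimney (12 mm wide, top at 56 mm) and two domes (tops at 50 mm). Origin: centre of underside; x along the cylinder to the chimney end, z up. Hollow 0.13 kg, ballasted 0.5 kg (both within 15 %). Grip across the cylinder at mid-length, 24 mm up
- boiler_b: one of four alike black model boilers: lying cylinder, 36 mm diameter, 110 mm long, axis 22 mm above the underside, on two feet 30 mm wide; on top a chimney (12 mm wide, top at 56 mm) and two domes (tops at 50 mm). Origin: centre of underside; x along the cylinder to the chimney end, z up. Hollow 0.13 kg, ballasted 0.5 kg (both within 15 %). Grip across the cylinder at mid-length, 24 mm up
- boiler_c: one of four alike black model boilers: lying cylinder, 36 mm diameter, 110 mm long, axis 22 mm above the underside, on two feet 30 mm wide; on top a chimney (12 mm wide, top at 56 mm) and two domes (tops at 50 mm). Origin: centre of underside; x along the cylinder to the chimney end, z up. Hollow 0.13 kg, ballasted 0.5 kg (both within 15 %). Grip across the cylinder at mid-length, 24 mm up
- boiler_d: one of four alike black model boilers: lying cylinder, 36 mm diameter, 110 mm long, axis 22 mm above the underside, on two feet 30 mm wide; on top a chimney (12 mm wide, top at 56 mm) and two domes (tops at 50 mm). Origin: centre of underside; x along the cylinder to the chimney end, z up. Hollow 0.13 kg, ballasted 0.5 kg (both within 15 %). Grip across the cylinder at mid-length, 24 mm up
- tray: shallow open grey plastic tray, fixed to the bench, outside 170 x 250 x 22 mm (x, y, z), walls and floor 5 mm thick; origin: centre of its underside, x along the short side, y along the long side. Two boilers fit side by side, both along x, 60 mm either side of its middle
- tin_a: a small open metal paint tin, 42 mm in diameter, 47 mm high; origin at the centre of its underside; a bystander
- tin_b: a small open metal paint tin, 42 mm in diameter, 47 mm high; origin at the centre of its underside; a bystander
- tin_c: a small open metal paint tin, 42 mm in diameter, 47 mm high; origin at the centre of its underside; a bystander
- brush: paint brush lying on the bench, 170 mm long, along its x; a bystander
- screwdriver: screwdriver lying on the bench, 160 mm long, along its x; a bystander
- loco: finished yellow diesel locomotive model, 180 x 46 x 56 mm, origin at the centre of its underside, length along x; a bystander
- fixture: steel painting fixture screwed to the bench, base 120 x 200 x 18 mm with two upright cheeks and a cross bar up to 73 mm high, origin at the centre of its underside, length along y; an obstacle on the other side from the tray
Mind the look-alikes: they are no part of the job. Leave any blue or orange look-alike of the boiler_a alone.

How it is judged:
At the end, for the whole second after the job is handed in: Two boilers on the tray's floor (origin within 80 mm of its middle along its x, 120 mm along its y), each pressing on it with over 2.8 N; the other two on the bench, clear of the tray, pressing with under 2.8 N; all within 0.15 rad of upright, underside below 15 mm, slower than 0.02 m/s (angle between each of boiler_a, boiler_b, boiler_c, boiler_d's own z axis and vertical below 0.15 rad and height (world z) of each of boiler_a, boiler_b, boiler_c, boiler_d below 0.015 m and linear speed of each of boiler_a, boiler_b, boiler_c, boiler_d below 0.02 m/s and ((x of boiler_a in the frame of tray between -0.08 and 0.08 m and y of boiler_a in the frame of tray between -0.12 and 0.12 m and contact force between boiler_a and tray above 2.8 N) or (not (x of boiler_a in the frame of tray between -0.08 and 0.08 m and y of boiler_a in the frame of tray between -0.12 and 0.12 m) and contact force between boiler_a and tray below 0.05 N and contact force between boiler_a and anything else below 2.8 N)) and ((x of boiler_b in the frame of tray between -0.08 and 0.08 m and y of boiler_b in the frame of tray between -0.12 and 0.12 m and contact force between boiler_b and tray above 2.8 N) or (not (x of boiler_b in the frame of tray between -0.08 and 0.08 m and y of boiler_b in the frame of tray between -0.12 and 0.12 m) and contact force between boiler_b and tray below 0.05 N and contact force between boiler_b and anything else below 2.8 N)) and ((x of boiler_c in the frame of tray between -0.08 and 0.08 m and y of boiler_c in the frame of tray between -0.12 and 0.12 m and contact force between boiler_c and tray above 2.8 N) or (not (x of boiler_c in the frame of tray between -0.08 and 0.08 m and y of boiler_c in the frame of tray between -0.12 and 0.12 m) and contact force between boiler_c and tray below 0.05 N and contact force between boiler_c and anything else below 2.8 N)) and ((x of boiler_d in the frame of tray between -0.08 and 0.08 m and y of boiler_d in the frame of tray between -0.12 and 0.12 m and contact force between boiler_d and tray above 2.8 N) or (not (x of boiler_d in the frame of tray between -0.08 and 0.08 m and y of boiler_d in the frame of tray between -0.12 and 0.12 m) and contact force between boiler_d and tray below 0.05 N and contact force between boiler_d and anything else below 2.8 N))); the robot touches nothing.
It fails at once if a boiler is dropped: falls out of the gripper faster than 0.65 m/s (a drop of more than 20 mm) ((linear speed of boiler_a above 0.65 m/s and contact force between boiler_a and the fingers below 0.05 N) or (linear speed of boiler_b above 0.65 m/s and contact force between boiler_b and the fingers below 0.05 N) or (linear speed of boiler_c above 0.65 m/s and contact force between boiler_c and the fingers below 0.05 N) or (linear speed of boiler_d above 0.65 m/s and contact force between boiler_d and the fingers below 0.05 N)).
It fails at once if a paint tin, tool or the yellow locomotive is moved more than 40 mm or a tin is tipped over 0.4 rad (distance of any of tin_a, tin_b, tin_c, brush, screwdriver, loco from where it was at the start of the episode above 0.04 m or angle between any of tin_a, tin_b, tin_c's own z axis and vertical above 0.4 rad).
It also fails if it takes over 64 s, if anything falls off the work surface, if the arm or the gripper's body presses on something with over 40 N, if the wrist force passes 120 N, or if a joint passes its speed limit or range.

## Working session

There is one attempt and no reset: what is moved stays moved. The work goes in short steps, each a Python script; the robot and the scene stay as the last script left them, time stands still between calls to the robot, and variables do not carry over. Pictures are saved under pics/ and viewed, at most 10 in all, crops included, and the job is handed in when it is done.

```bash
mkdir -p pics; python3 - <<'E'
from cell import bot
import cv2, numpy as np
for c in ("top","side"):
    cv2.imwrite(f"pics/{c}0.png", bot.camera(c)[:,:,::-1])
for n in ("boiler_a","tray","tin_a","brush","screwdriver","loco","fixture"):
    print(n,[(np.round(d["location"],3).tolist(),round(d["score"],2)) for d in bot.mark_of(n,"top")])
s=bot.read_state(); print(s["clock"],s["orientation"],s["contact_force"])
print(bot.calibration("top"))
E
```

```text
boiler_a [([0.652, 0.082, -0.001], 0.98), ([0.458, -0.07, -0.002], 0.96), ([0.444, 0.078, -0.001], 0.88), ([0.328, -0.383, 0.001], 0.62), ([0.658, -0.073, -0.0], 0.61)]
tray []
tin_a [([0.75, -0.144, -0.004], 0.77), ([0.553, -0.005, -0.0], 0.72), ([0.346, -0.167, -0.005], 0.62), ([0.744, 0.23, -0.003], 0.22)]
brush [([0.769, 0.015, -0.003], 0.62)]
screwdriver [([0.339, 0.206, -0.004], 0.81), ([0.769, 0.016, -0.002], 0.67)]
loco [([0.747, 0.227, -0.002], 0.79), ([0.534, 0.309, -0.0], 0.44)]
fixture [([0.53, 0.305, 0.002], 0.68), ([0.772, 0.015, -0.0], 0.25)]
0.45 [-3.14134088e+00 -5.37673102e-06  2.96848423e-01] [ 0.11499282 -0.52538981  0.30783378]
{'mtx': array([[473.87547735,   0.        , 315.29134341],
       [  0.        , 473.87547735, 201.60854815],
       [  0.        ,   0.        ,   1.        ]]), 'extrinsics': array([[ 0.02592399, -0.99949813,  0.01820533, -0.04554013],
       [ 0.98054675,  0.02896854,  0.19413628, -0.50338901],
       [-0.19456623,  0.01281839,  0.98080562, -1.04668151],
       [ 0.        ,  0.        ,  0.        ,  1.        ]])}
```

View pics/top0.png

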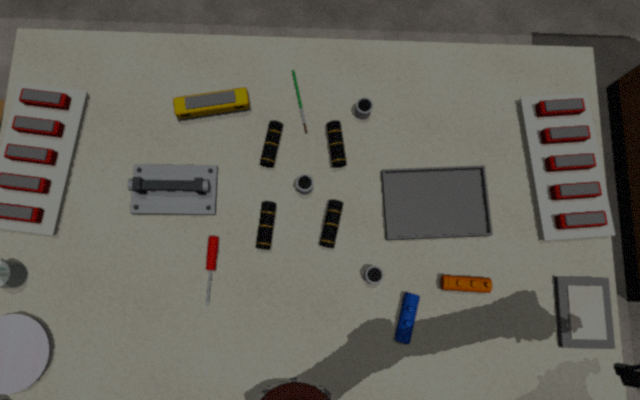

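View pics/side0.png

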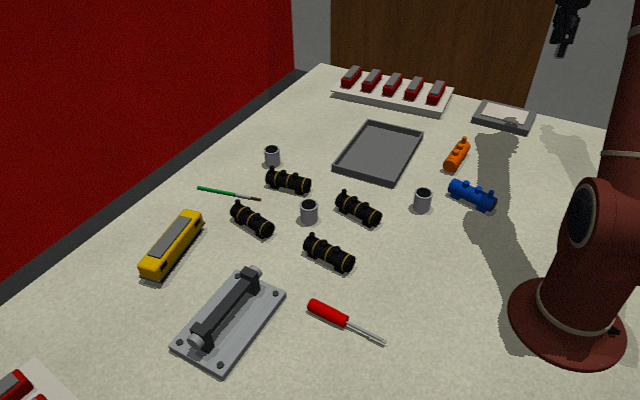

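The top view shows four black boilers at about (271,144), (337,144), (266,225) and (331,223), with a tin between them at (304,183). The grey tray is at (435,203). The blue (407,318) and orange (466,284) look-alikes stay where they are, and the side view agrees with this.

```bash
cat > h.py <<'E'
from cell import bot
import cv2, numpy as np
def unproj(cam,px,z):
    c=bot.calibration(cam);K=c["mtx"];E=c["extrinsics"];R,t=E[:3,:3],E[:3,3]
    px=np.atleast_2d(px).astype(float)
    d=np.c_[(px-K[:2,2])/[K[0,0],K[1,1]],np.ones(len(px))]*[1,-1,-1]
    d=d@R; o=-R.T@t
    return o+d*((z-o[2])/d[:,2])[:,None]
def rect(mask,z):
    "centre, long-axis yaw, (long, short) of a mask laid on plane z"
    ys,xs=np.nonzero(mask)
    p=unproj("top",np.c_[xs,ys],z)[:,:2]
    (c,s,a)=cv2.minAreaRect((p*1000).astype(np.float32))
    w,v=np.linalg.eigh(np.cov(p.T)); v=v[:,1]
    return np.array(c)/1000,(np.arctan2(v[1],v[0])+np.pi/2)%np.pi-np.pi/2,sorted(np.array(s)/1000)
E
python3 - <<'E'
from h import *
img=bot.camera("top")
for n in ("boiler_a","tray"):
    for d in bot.masks_of(n,"top"):
        c,a,s=rect(d["mask"],0.024 if n!="tray" else 0.02)
        ys,xs=np.nonzero(d["mask"])
        print(n,round(d["score"],2),int(xs.mean()),int(ys.mean()),np.round(c,3),round(a,3),np.round(s,3))
print([(np.round(d["location"],3),d["score"]) for d in bot.mark_of("tray","top")])
# tray rim corners by hand from picture
print(np.round(unproj("top",[(381,171),(485,167),(491,234),(386,239)],0.022),3))
E
```

```text
boiler_a 0.97 406 317 [ 0.248 -0.247] -0.234 [0.04  0.112]
boiler_a 0.85 265 225 [0.451 0.082] -0.107 [0.039 0.116]
boiler_a 0.79 335 143 [ 0.655 -0.078] 0.17 [0.037 0.116]
boiler_a 0.79 465 283 [ 0.328 -0.384] 1.533 [0.036 0.12 ]
boiler_a 0.62 271 143 [0.651 0.079] -0.162 [0.039 0.121]
boiler_a 0.56 331 223 [ 0.46  -0.071] -0.18 [0.036 0.117]
tray 0.94 435 202 [ 0.519 -0.32 ] -1.498 [0.176 0.258]
[(array([ 0.519, -0.32 ,  0.   ]), 0.66)]
[[ 0.59  -0.188  0.022]
 [ 0.608 -0.441  0.022]
 [ 0.444 -0.448  0.022]
 [ 0.426 -0.2    0.022]]
```

```bash
cat >> h.py <<'E'
TR=np.array([0.519,-0.320]); TY=0.07
ty=np.array([-np.sin(TY),np.cos(TY)])
def fz():
    bot.pause(0.3); return np.mean([bot.read_state()["contact_force"][2] for _ in range(5)])
def pick(xy,yaw,z=0.006):
    rot=[np.pi,0,yaw]
    bot.command_gripper(0.068,45)
    bot.movep([*xy,0.14],rot)
    bot.movel([*xy,z],speed=0.2,until_force=8)and print("touched",bot.read_state()["eef_pos"])
    f0=fz(); bot.command_gripper(0.0,45); s=bot.read_state(); print("grip",s["opening"],s["gripper_force"])
    bot.movel([*xy,0.08],speed=0.12)
    s=bot.read_state(); w=f0-fz(); print("weight",w,"opening",s["opening"],"t",s["clock"]); return w
def down(xy,z):
    bot.movel([*xy,z+0.02],speed=0.15); t=bot.movel([*xy,z-0.002],speed=0.04,until_force=2)
    print("down",t,bot.read_state()["eef_pos"])
    bot.command_gripper(0.060); bot.movel([*xy,0.14],speed=0.25)
def place(side):
    xy=TR+0.06*side*ty
    bot.movel([*bot.read_state()["eef_pos"][:2],0.14])
    bot.movep([*xy,0.14],[np.pi,0,TY]); down(xy,0.0115)
E
python3 - <<'E'
from h import *
xy,yaw=(0.657,-0.0755),0.17
w=pick(xy,yaw)
if w>2.8: place(-1)
elif w>0.8: down(xy,0.0065)
print(bot.read_state()["clock"])
cv2.imwrite("pics/t1.png", bot.camera("top")[:,:,::-1])
E
```

```text
grip 0.03473595216045878 45.575491189956665
weight 4.2370889990194724 opening 0.03440634643984309 t 5.8167
down True [ 0.52296935 -0.37976167  0.01174368]
10.3333
```

View pics/t1.png

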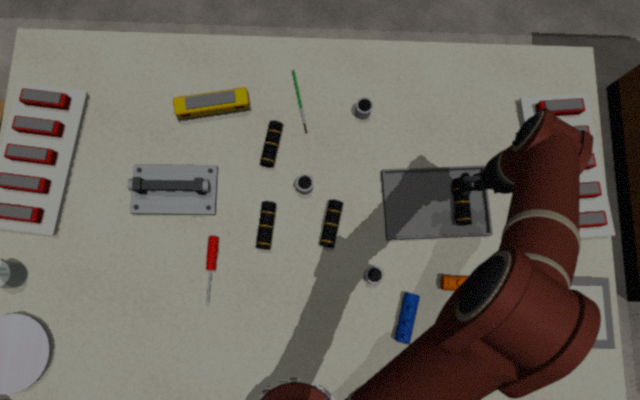

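The first boiler was heavy (4.2 N) and now stands in the right half of the tray, around pixel (461,200). Next I weigh the others.

```bash
python3 - <<'E'
from h import *
for xy,yaw in [((0.459,-0.0705),-0.18),((0.651,0.080),-0.16),((0.448,0.080),-0.107)]:
    w=pick(xy,yaw)
    if w>2.8: place(1); break
    elif w>0.8: down(xy,0.0065)
    else: print("missed"); break
bot.movep([0.45,-0.15,0.3],[np.pi,0,0.07]) 
bot.move_joints([1.248, 0.615, -0.013, 1.423, 0.008, 1.103, -0.04])
print(bot.read_state()["clock"])
a=bot.camera("top"); b=bot.camera("side")
cv2.imwrite("pics/t2.png", a[:,:,::-1]);cv2.imwrite("pics/s2.png", b[:,:,::-1])
print([(np.round(d["location"],3).tolist(),round(d["score"],2)) for d in bot.mark_of("boiler_a","top")])
E
```

```text
grip 0.034653558716688904 44.43828999996185
weight 1.0622254215700728 opening 0.034592549181924746 t 14.1083
down True [ 0.45905778 -0.07049565  0.00646117]
grip 0.03481110616854321 45.216198563575745
weight 1.7244891397711688 opening 0.03460021296921507 t 19.9667
down True [0.65083558 0.08000216 0.00641602]
grip 0.03470714808502724 44.36934292316437
weight 4.741339309602732 opening 0.03450256424383682 t 25.6917
down True [ 0.51461037 -0.26013159  0.01162033]
33.0583
[([0.458, -0.072, -0.002], 0.87), ([0.325, -0.384, -0.001], 0.86), ([0.647, 0.085, -0.004], 0.77), ([0.754, -0.144, -0.001], 0.68), ([0.511, -0.263, 0.005], 0.67), ([0.244, -0.248, 0.0], 0.61), ([0.521, -0.376, 0.005], 0.57)]
```

View pics/t2.png

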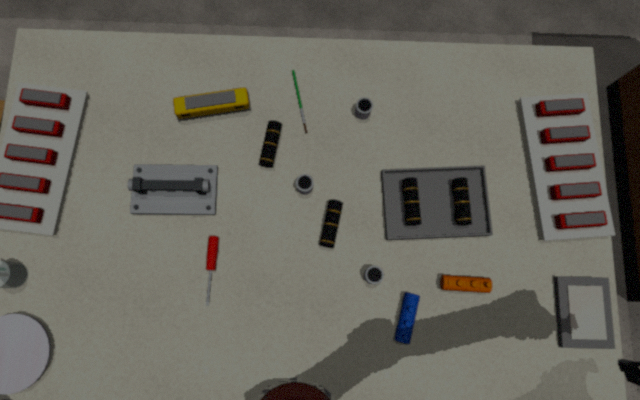

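View pics/s2.png

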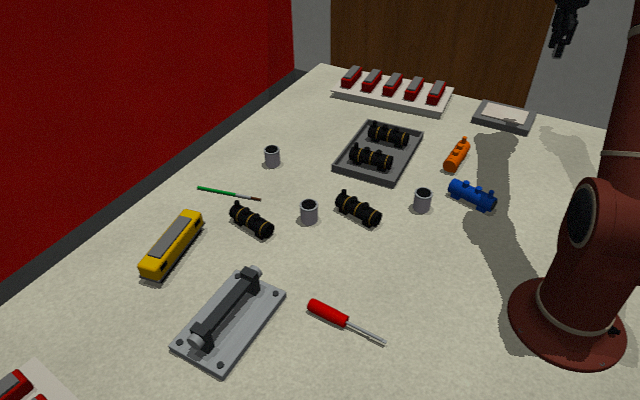

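The two heavy boilers (4.2 N and 4.7 N) stand upright in the tray at (411,200) and (461,200). The hollow ones (1.1 N and 1.7 N) stand at (331,223) and (271,144). The bystanders have not moved and the arm is clear.

```bash
python3 -c "
from cell import bot
print(bot.sign_off())"
```

```text
the job is handed in; nothing more can be done
None
```

I handed the job in at about 33 s: the two heavy boilers stand feet down in the tray, the two hollow ones stand feet down on the bench, and nothing else was moved. The sign-off gave no verdict.

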